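# Slide the jar under the press and keep its lid clamped

## Robot

A 6-joint arm with a two-finger parallel gripper is mounted at the origin on a cart in front of the work surface, level with it; the furniture and walls round the work are solid. World frame = base frame: x ahead of the robot, y to its left, z up, the work surface at z = 0. Lengths are in mm, angles in rad, forces in N, time in s.
With the tool pointing down it reaches from about 400 to 925 mm from the base axis. Payload 12.5 kg.
Tool frame: the origin (TCP) lies midway between the tips of the shut fingers; the grasp point (between the pads) lies 19 mm behind it (env.pinch_z is the z of the grasp point in the tool frame, in mm); z points along the fingers, y is the line along which they close (so a half turn about z gives the same grasp; the last joint's range is limited). The gripper opens to 95 mm and grips with 3 to 60 N. Pads are 20 mm wide; open, the fingers measure 119 mm over their backs; the gripper's body (75 mm by 180 mm) begins 59 mm behind the grasp point.
Start: joints at [1.183, 0.491, 1.559, -0, 1.092, -0.106], TCP at [173.786, 600.371, 214.661] pointing down, gripper open.
Joint ranges: [-3.1, 3.1], [-0.84, 2.19], [0.05, 2.79], [-1.13, 4.28], [0.06, 2.93], [-2.69, 2.69]. Speed limits (rad/s): [2.22, 2.22, 2.79, 3.14, 3.14, 3.14].

## Interface

Orientations are given as [roll, pitch, yaw] about the fixed x, y, z axes, in that order (R = Rz(yaw) Ry(pitch) Rx(roll)).
In Python, from cell import env, eyes gives the robot as it stands.
- The arm moves only by the shell command python3 -m inch 'ROWS'. ROWS is JSON, a list of rows, each a list of 3 entries, a list of its own where there are three numbers: the shift along the tool's x, y, z in units of 60 mm (1.0 is 60 mm), then the turn about the tool's z in units of 5 degrees (1.0 is 5 degrees), then the closure, from -1 (fully open) to 1 (shut). In form: [[[tx, ty, tz], turn, claw], ...]. A call has exactly 10 rows; each row shifts and turns the commanded pose from where the row before left it, along the tool's axes as they then stand; what a row does not reach is not made up. A row lasts 1/8 s, in which the tool goes at most 62.5 mm and 10.7 degrees, less where a joint would pass 70% of its speed; a pose out of reach is approached as far as the arm can. A call is refused whole if a number of a shift passes 1 or a number of a turn 1, either way. A call with a gripper value outside its range is refused whole. The fingers move at their own pace and stop on an object; the grip force is fixed at half the most. Time passes only in rows, so rows that do not move let the fingers close, or fill a call up. It gives the time, the measured TCP pose, the force, the opening and the grip force at its end, in the units of the state.
- env.state(): the state, without advancing time (a new reading comes with each control period).
- eyes.read_camera(name): name is "scene" or "top" or "wrist"; returns a dict with "pixels" (384x512x3 uint8, red, green, blue), "fx", "fy", "cx", "cy" (pixels), "extrinsics" (4x4, takes a point from world to camera coordinates). Camera axes: x right, y down, z forward; pixel columns grow to the right and rows downward; lengths in mm; the calibration is good to about 2 mm. A picture is of the moment at which its call begins. There is no depth.
- env.job_done(): hands the job in; it is judged then, once.
Trained networks look in a picture, given as the dict that the camera call returned (one of the last four; its "shot" number tells which), for a name from the list of things; names that differ only in an ending like _2 or _b are one class to them, and where a whole thing is asked for, a point or a joint stands for the part that bears it (a point fixed in the world has none). Each returns a list of dicts, best first, with "score" (0 to 1); they miss things now and then, are a little off and sometimes report something else, mostly with a low value. They report only what shows in the picture. A call takes as long as a camera call.
- eyes.boxes_of(name, picture): "centre" ([row, column] in pixels, amid what is visible of it).
- eyes.cut_out(name, picture): "mask" (384x512 bool, what is visible of it) and "centre" ([row, column] in pixels, amid what is visible of it).
- eyes.spot_point(name, picture): "centre" ([row, column] in pixels: a listed point, or the origin of a listed thing).
The state is a dict: "t": time; "joints": joint angles; "qvel": joint speeds; "tau": joint torques, N m; "eef_pos": TCP position; "tcp_rot": TCP orientation; "ft_force": force on the tool from outside, world axes, zero at the start; "moment": the same for the moment, N m; "opening": opening from 0.0 (shut) to 1.0 (fully open); "grip_force": force on a finger pad.
Only numpy, scipy, OpenCV 4.12 (cv2) and the standard library are available. Lean on these libraries where they do the work, as an engineer would, in place of code of your own. Each camera call takes 0.05 s, during which the arm holds its last target. There are 200 camera calls.

## Task

Slide the carrier with the spice jar along its rail until it clicks into the detent under the press and let go of it; then press the plunger's round knob straight down from above until the thick black band on its stem is half sunk in the guide, so that the sprung foot clamps the jar's lid with about 9 N. Keep it pressed there for at least 3 seconds and finish while still holding it down: the knob springs up if let go, and must not be driven down to its stop. Leave the other things on the worktop where they are.

Things in the scene. Friction and masses are not known exactly. Their poses are not given: they have to be found in the camera images.
- press: Jar press, fixed: grey base plate 130 x 410 x 10 mm, steel rail along it, aluminium column (26 x 52 mm, front face 57 mm from the press axis on the +x side) with an arm at the top. Origin on the press axis at worktop height. z up; y runs along the rail to the end where the carrier waits (rail y -0.115 to +0.285 m); x points to the column, away from the robot. Turned by up to 0.3 rad.
- station (a point): Point on the press axis, 30 mm above the worktop, the height of the carrier's cup floor: the jar's origin comes here when the carrier is in the detent.
- carrier (a joint): Place of the white carrier on the rail, m: 0 at the waiting end, growing along the press's -y; 0.120 in the roller detent (at the rail's robot side) under the press; 0.170 end stop. Starts at 0. The slide drags with 1 N and stays where left; the detent resists from about 15 mm before with about 5 N, either way, draws in over the last 4 mm and centres the carrier when let go.
- push_post (a point): Top centre of the carrier's push post, an upright black block 20 mm (press x) by 16 mm (press y), 28 to 90 mm above the worktop, at the carrier's rear, 120 mm from the jar's axis on the press's +y side. Push it along the rail or pinch it across. The carrier's plate is 70 mm wide, its top 28 mm above the worktop.
- jar: Spice jar with a gold lid, 42 mm diameter, 106 mm tall, 0.11 kg, standing loose in the carrier's cup (inside 45 mm wide, rim 53 mm above the worktop). Origin at the centre of its underside, 30 mm above the worktop; its lid's top is 136 mm above the worktop.
- plunger (a joint): Plunger's downward travel, m: 0 up, 0.042 stop. Its return spring gives 3.5 N + 0.1 N/mm. The foot meets the jar's lid at 0.019; from there its spring adds 2 N + 0.5 N/mm: clamp 9 N, hand's push 16 N at 0.033. The black band round the 13 mm stem under the knob (12 mm tall, 20 mm wide) begins to enter the guide's top at 0.027, is half sunk at 0.033, gone at 0.039.
- knob_top (a point): Centre of the flat top of the black palm knob (56 mm diameter, 18 mm thick), on the press axis, 270 mm above the worktop when up; moves down with the plunger.
- foot: Rubber-faced foot (30 mm diameter) under the guide on the plunger's end, on its own spring; origin on the press axis, the foot's face 155 mm above it.
- salt: White salt shaker, 42 mm diameter, 88 mm tall, standing behind the rail; leave alone. Origin under its centre.
- pepper: Dark pepper shaker, 42 mm diameter, 88 mm tall, standing in front of the press; leave alone. Origin under its centre.
- lemon: Lemon, 71 x 53 x 51 mm, lying in front of the rail; leave alone. Origin under its centre.
- mug: Green and white mug, 86 x 120 x 88 mm, to the left; leave alone.
- brush: Dish brush, 36 x 272 x 62 mm, at the front edge; leave alone.
- guide_top (a point): Centre of the top of the guide, a fixed vertical dark tube 46 mm wide held by the arm on the press axis; its underside is 185 mm, its top 210 mm above the worktop. The stem slides in it.

How it is judged (in metres and radians):
On the way, in this order (a step that is already met when the one before it is completed fails the run):
1. the carrier stands in the detent under the press, let go, with the jar upright and the plunger still up (value of joint carrier between 0.117 and 0.123 m and horizontal distance between jar and station below 0.006 m and angle between jar's own z axis and vertical below 0.08 rad and value of joint plunger below 0.005 m and contact force between each of the fingers, the arm and carrier below 0.3 N), for 0.3 s.
2. the plunger is held in the band, clamping the jar's lid, for 3 s (value of joint carrier between 0.117 and 0.123 m and horizontal distance between jar and station below 0.006 m and angle between jar's own z axis and vertical below 0.08 rad and value of joint plunger between 0.027 and 0.039 m and contact force between foot and jar between 5.5 and 12.5 N and contact force between any of the fingers, the arm and plunger above 5 N), for 3 s.
At the end, for the whole second after the job is handed in: The robot is still pressing the knob: plunger travel 27 to 39 mm (part of the black band above the guide's top, part in it), the foot clamping the jar's lid with 5.5 to 12.5 N; carrier within 3 mm of the detent, the jar upright in its cup within 6 mm of the press axis (all of step 2 and linear speed of jar below 0.02 m/s); the arm keeps its last pose, push and grip.
It fails at once if the plunger is driven to its stop (value of joint plunger above 0.041 m).
It fails at once if the jar is tipped or lifted out (angle between jar's own z axis and vertical above 0.3 rad or height (world z) of jar above 0.05 m).
It fails at once if the salt, pepper, lemon, mug or brush is moved more than 30 mm (distance of any of salt, pepper, lemon, mug, brush from where it was at the start of the episode above 0.03 m).
It also fails if it takes over 54 s, if anything falls off the work surface, if the arm or the gripper's body presses on something with over 40 N, if the wrist force passes 120 N, or if a joint passes its speed limit or range.

## Working session

There is one attempt and no reset: what is moved stays moved. The work goes in short steps, Python scripts to look and compute and a shell command to move; the robot and the scene stay as the last step left them, time stands still between calls to the robot, and variables do not carry over. Pictures are saved under pics/ and viewed, at most 10 in all, crops included, and the job is handed in when it is done.

```bash
mkdir -p pics; ls; cat > h.py <<'E'
import numpy as np, cv2
from cell import env, eyes
def ray(p,c):
    E=np.array(p["extrinsics"]);R=E[:3,:3];t=E[:3,3]
    d=R.T@np.array([(c[1]-p["cx"])/p["fx"],(c[0]-p["cy"])/p["fy"],1.]);return -R.T@t,d/np.linalg.norm(d)
def tri(rs):
    A=0;b=0
    for o,d in rs:
        P=np.eye(3)-np.outer(d,d);A=A+P;b=b+P@o
    x=np.linalg.solve(A,b);return x,[round(float(np.linalg.norm((np.eye(3)-np.outer(d,d))@(x-o))),1) for o,d in rs]
def atz(r,z):
    o,d=r;return o+d*(z-o[2])/d[2]
def proj(p,X):
    E=np.array(p["extrinsics"]);c=E[:3,:3]@np.array(X)+E[:3,3];return (p["cy"]+p["fy"]*c[1]/c[2],p["cx"]+p["fx"]*c[0]/c[2])
def save(p,n,s=1.5): cv2.imwrite("pics/"+n,cv2.resize(p["pixels"][:,:,::-1],None,fx=s,fy=s))
E
python3 - <<'E'
from h import *
np.set_printoptions(precision=1,suppress=True)
P={n:eyes.read_camera(n) for n in("scene","top")}
for n in P: save(P[n],n+"0.png")
for k in "station push_post knob_top guide_top jar foot press salt pepper lemon mug".split():
    rs=[]
    for n in P:
        r=eyes.spot_point(k,P[n])
        if r: rs.append(ray(P[n],r[0]["centre"]));print(k,n,np.array(r[0]["centre"]),round(r[0]["score"],2))
    if len(rs)==2: print("   ",*tri(rs))
s=env.state();print(s["tcp_rot"],s["t"],env.pinch_z)
E
```

```text
pics
station scene [263.2 296.3] 0.69
station top [184.5 317.2] 0.88
    [ 551.4 -159.4   26.4] [8.3, 8.3]
push_post scene [198.1 251.6] 0.84
push_post top [195.7 242. ] 0.95
    [505.8  90.   91.5] [0.2, 0.2]
knob_top scene [205.8 300.4] 0.96
knob_top top [176.2 324.9] 0.76
    [ 537.3 -151.5  263.9] [1.3, 1.3]
guide_top scene [220.7 296.1] 0.62
guide_top top [180.8 326.1] 0.94
    [ 528.6 -160.1  221.4] [5.3, 5.3]
jar scene [234.2 271.1] 0.88
jar top [196.  279.6] 0.61
    [517.  -34.7  38.9] [1.5, 1.5]
press scene [264.5 292.9] 0.64
press top [192.2 315.3] 0.64
    [ 533.1 -156.    22.8] [0.3, 0.3]
salt top [144.5 167.9] 0.68
pepper scene [303.2 272.9] 0.6
pepper top [227.3 336.9] 0.42
    [ 423.2 -234.1   -1.7] [5.5, 5.5]
lemon scene [274.1 245.5] 0.78
lemon top [236.4 303.8] 0.79
    [ 389.1 -120.     8.3] [5.0, 5.0]
mug scene [160.4 265.7] 0.58
mug top [263.1 358.7] 0.59
    [ 339.6 -211.1  508.9] [55.5, 55.5]
[3.1 0.  2.9] 1.2 -18.8
```

View pics/scene0.png

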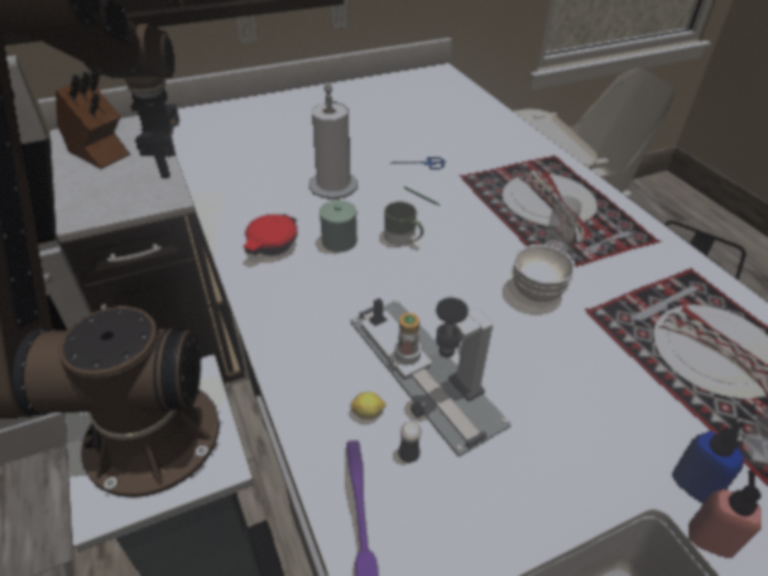

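View pics/top0.png

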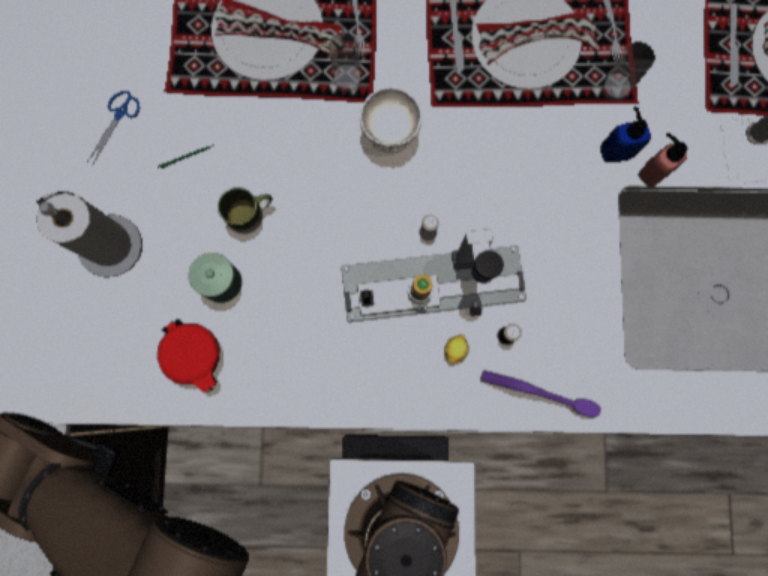

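The press shows at rows 300–450, columns 350–510 in the scene picture. Its post is at (310,378) and its knob at (308,452), which agrees with the networks. The press yaw is about 0.13. Next I plan the approach above the post.

```bash
cat >> h.py <<'E'
from scipy.spatial.transform import Rotation as Ro
def plan(target,yaw,n,pos=None,rot=None):
    s=env.state();p=np.array(pos if pos is not None else s["eef_pos"]);R=Ro.from_euler("xyz",rot if rot is not None else s["tcp_rot"])
    y=R.as_euler("xyz")[2];d=(yaw-y+np.pi)%(2*np.pi)-np.pi
    a=-np.degrees(d)/n/5;st=(np.array(target)-p)/n
    for i in range(n):
        print(np.round(R.inv().apply(st)/60,3).tolist(),round(a,3));R=R*Ro.from_euler("z",a*5,degrees=True)
E
python3 - <<'E'
from h import *
s=env.state();print(s["tcp_rot"],s["eef_pos"])
plan([506,90,215],1.70,20)
E
```

```text
[3.14146256e+00 1.78462660e-06 2.85982105e+00] [173.79252234 600.37188765 214.68375895]
[-0.384, -0.332, -0.0] 0.665
[-0.403, -0.309, -0.0] 0.665
[-0.42, -0.285, -0.0] 0.665
[-0.436, -0.26, -0.0] 0.665
[-0.45, -0.234, -0.0] 0.665
[-0.463, -0.208, -0.0] 0.665
[-0.474, -0.181, -0.0] 0.665
[-0.484, -0.153, -0.0] 0.665
[-0.492, -0.125, -0.0] 0.665
[-0.498, -0.096, -0.0] 0.665
[-0.503, -0.067, -0.0] 0.665
[-0.506, -0.038, -0.0] 0.665
[-0.507, -0.008, -0.0] 0.665
[-0.507, 0.021, -0.0] 0.665
[-0.505, 0.051, -0.0] 0.665
[-0.501, 0.08, -0.0] 0.665
[-0.496, 0.109, -0.0] 0.665
[-0.489, 0.137, -0.0] 0.665
[-0.48, 0.165, -0.0] 0.665
[-0.469, 0.193, -0.0] 0.665
```

```bash
python3 -m inch '[[[-0.38,-0.33,0],0.665,-1],[[-0.4,-0.31,0],0.665,-1],[[-0.42,-0.285,0],0.665,-1],[[-0.435,-0.26,0],0.665,-1],[[-0.45,-0.235,0],0.665,-1],[[-0.46,-0.21,0],0.665,-1],[[-0.475,-0.18,0],0.665,-1],[[-0.485,-0.155,0],0.665,-1],[[-0.49,-0.125,0],0.665,-1],[[-0.5,-0.095,0],0.665,-1]]'
python3 -m inch '[[[-0.5,-0.07,0],0.665,-1],[[-0.505,-0.04,0],0.665,-1],[[-0.505,-0.01,0],0.665,-1],[[-0.505,0.02,0],0.665,-1],[[-0.505,0.05,0],0.665,-1],[[-0.5,0.08,0],0.665,-1],[[-0.495,0.11,0],0.665,-1],[[-0.49,0.14,0],0.665,-1],[[-0.48,0.165,0],0.665,-1],[[-0.47,0.195,0],0.665,-1]]'
python3 - <<'E'
from h import *
np.set_printoptions(precision=1,suppress=True)
p=eyes.read_camera("wrist");save(p,"w1.png")
print(env.state()["eef_pos"],env.state()["tcp_rot"])
for k,z in dict(push_post=90,jar=30,knob_top=270,guide_top=210,press=0,station=30).items():
    for r in eyes.spot_point(k,p)[:1]: print(k,r["centre"],round(r["score"],2),atz(ray(p,r["centre"]),z))
E
```

```text
t: 2.45
eef_pos: [339.7, 344.3, 214.8]
tcp_rot: [3.141, -0.0, 2.278]
ft_force: [0.9, -0.4, -0.1]
opening: 1.0
grip_force: 0.0
t: 3.7
eef_pos: [505.2, 89.1, 214.8]
tcp_rot: [3.141, -0.0, 1.697]
ft_force: [1.0, 0.4, -0.1]
opening: 1.002
grip_force: 0.0
[507.1  87.  214.7] [3.1 0.  1.7]
push_post [186.1, 255.4] 0.93 [505.6  86.7  90. ]
jar [253.1, 256.3] 0.82 [521.9 -31.8  30. ]
press [309.9, 256.6] 0.88 [ 538.5 -157.2   -0. ]
station [320.6, 256.3] 0.96 [ 537.3 -152.2   30. ]
```

View pics/w1.png

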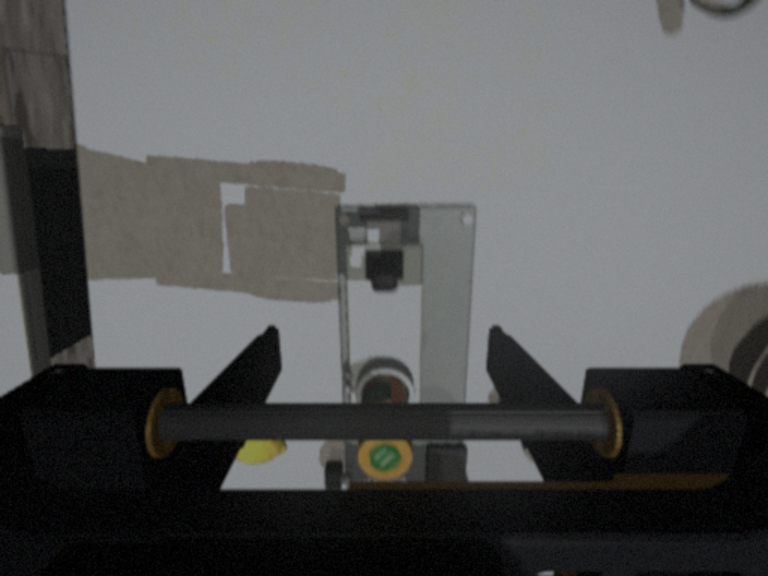

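The wrist view shows the post top near (279,383) in the enlarged picture, clear between the fingers, with the jar below it. I'll descend and pinch across it.

```bash
python3 -m inch '[[[0.02,-0.02,0.35],-0.06,-1],[[0,0,0.35],0,-1],[[0,0,0.35],0,-1],[[0,0,0.35],0,-1],[[0,0,0.35],0,-1],[[0,0,0.35],0,-1],[[0,0,0.35],0,-1],[[0,0,0.3],0,-1],[[0,0,0],0,-1],[[0,0,0],0,0]]'
python3 -m inch '[[[0,0,0],0,0.2],[[0,0,0],0,0.5],[[0,0,0],0,1],[[0,0,0],0,1],[[0,0,0],0,1],[[0,0,0],0,1],[[0,0,0],0,1],[[0,0,0],0,1],[[0,0,0],0,1],[[0,0,0],0,1]]'
```

```text
t: 5.3
eef_pos: [503.6, 91.5, 50.3]
tcp_rot: [3.141, -0.0, 1.705]
ft_force: [-0.3, 0.4, -0.1]
opening: 0.942
grip_force: 0.0
t: 6.55
eef_pos: [504.5, 91.2, 49.7]
tcp_rot: [3.14, 0.0, 1.704]
ft_force: [5.6, 1.6, -4.1]
opening: 0.209
grip_force: 30.0
```

```bash
python3 -m inch '[[[-0.1,0,0],0,1],[[-0.2,0,0],0,1],[[-0.25,0,0],0,1],[[-0.25,0,0],0,1],[[-0.25,0,0],0,1],[[-0.25,0,0],0,1],[[-0.25,0,0],0,1],[[-0.2,0,0],0,1],[[-0.15,0,0],0,1],[[-0.1,0,0],0,1]]'
python3 - <<'E'
from h import *
s=env.state();d=np.array(s["eef_pos"])-[504.5,91.2,49.7];print(d,np.hypot(*d[:2]),s["ft_force"],s["opening"])
E
```

```text
t: 7.8
eef_pos: [520.9, -28.3, 49.7]
tcp_rot: [3.139, 0.001, 1.704]
ft_force: [8.2, 7.6, -3.0]
opening: 0.206
grip_force: 30.0
[ 1.64480319e+01 -1.19522167e+02 -2.31667287e-02] 120.64860586302727 [ 8.20734036  7.55865709 -2.99288188] 0.2056527864253435
```

```bash
python3 -m inch '[[[0,0,0],0,0.3],[[0,0,0],0,0],[[0,0,0],0,-0.5],[[0,0,0],0,-1],[[0,0,0],0,-1],[[0,0,0],0,-1],[[0,0,0],0,-1],[[0,0,0],0,-1],[[0,0,0],0,-1],[[0,0,0],0,-1]]'
python3 - <<'E'
from h import *
np.set_printoptions(precision=1,suppress=True)
print(env.state()["ft_force"],env.state()["opening"])
P=[eyes.read_camera(n) for n in("scene","top","wrist")]
save(P[0],"s2.png")
for k,z in dict(push_post=90,jar=30,knob_top=270,station=30).items():
    rs=[]
    for p in P:
        r=eyes.spot_point(k,p)[:1]
        if r: rs.append(ray(p,r[0]["centre"]));print(k,r[0]["centre"],round(r[0]["score"],2),atz(rs[-1],z))
    if len(rs)>1: print("  ",*tri(rs))
c=P[0]["pixels"][170:320,200:370];cv2.imwrite("pics/s2c.png",cv2.resize(c[:,:,::-1],None,fx=4,fy=4,interpolation=2))
E
```

```text
t: 9.05
eef_pos: [519.4, -27.8, 49.6]
tcp_rot: [-3.142, -0.0, 1.704]
ft_force: [0.4, 0.0, 0.5]
opening: 1.0
grip_force: 0.0
[0.4 0.  0.5] 0.9996929205494115
push_post [221.8, 270.6] 0.77 [517.7 -28.4  90. ]
push_post [272.3, 256.3] 0.73 [520.5 -32.1  90. ]
   [518.6 -30.1  92.1] [1.7, 1.7]
jar [262.8, 292.1] 0.9 [ 530.5 -154.    30. ]
jar [192.0, 312.2] 0.58 [ 532.7 -144.7   30. ]
jar [327.5, 257.9] 0.36 [ 534.6 -125.8   30. ]
   [ 536.8 -144.6   12.5] [1.6, 2.5, 1.6]
knob_top [203.8, 301.7] 0.82 [ 539.1 -151.4  270. ]
knob_top [179.4, 326.6] 0.59 [ 528.1 -155.8  270. ]
   [ 530.8 -156.4  276.5] [4.3, 4.3]
station [258.2, 295.3] 0.81 [ 547.4 -142.8   30. ]
station [185.6, 314.7] 0.71 [ 554.8 -153.2   30. ]
station [251.3, 409.3] 0.64 [642.2 -37.2  30. ]
   [ 595.6 -105.    -4.5] [30.8, 62.9, 85.4]
```

View pics/s2c.png

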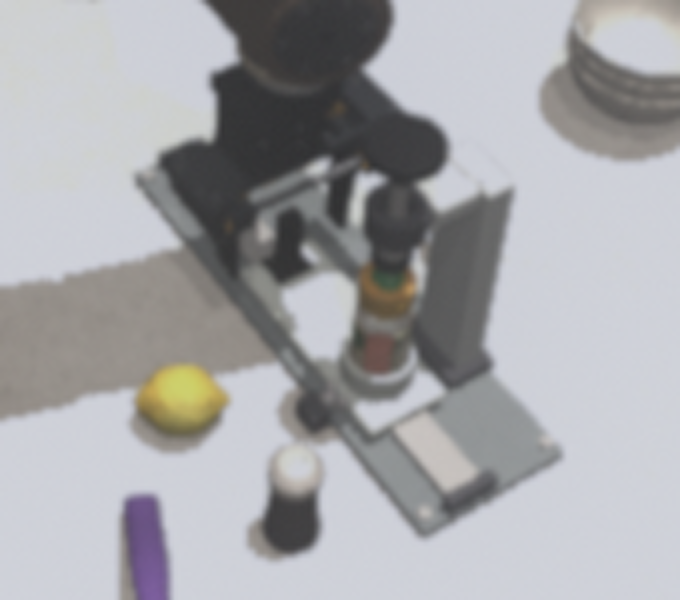

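The jar stands under the foot at about (340,390) in the crop, with the fingers open round the post. I'll lift and check the post from above.

```bash
python3 -m inch '[[[0,0,-0.2],0,-1],[[0,0,-0.35],0,-1],[[0,0,-0.4],0,-1],[[0,0,-0.4],0,-1],[[0,0,-0.4],0,-1],[[0,0,-0.4],0,-1],[[0,0,-0.4],0,-1],[[0,0,-0.2],0,-1],[[0,0,0],0,-1],[[0,0,0],0,-1]]'
python3 - <<'E'
from h import *
np.set_printoptions(precision=1,suppress=True)
p=eyes.read_camera("wrist");save(p,"w3.png")
print(env.state()["eef_pos"])
for k,z in dict(push_post=90,jar=30,knob_top=270,station=30,press=0).items():
    for r in eyes.spot_point(k,p)[:1]: print(k,r["centre"],round(r["score"],2),atz(ray(p,r["centre"]),z))
E
```

```text
t: 11.05
eef_pos: [519.0, -27.8, 213.9]
tcp_rot: [-3.141, -0.0, 1.704]
ft_force: [0.4, -0.4, -0.1]
opening: 1.002
grip_force: 0.0
[519.  -27.8 213.8]
push_post [189.5, 257.7] 0.88 [522.3 -33.6  90. ]
jar [257.9, 256.9] 0.96 [ 538.2 -155.9   30. ]
station [250.7, 258.7] 0.72 [ 539.2 -143.7   30. ]
press [251.5, 258.7] 0.84 [ 542.  -161.9   -0. ]
```

View pics/w3.png

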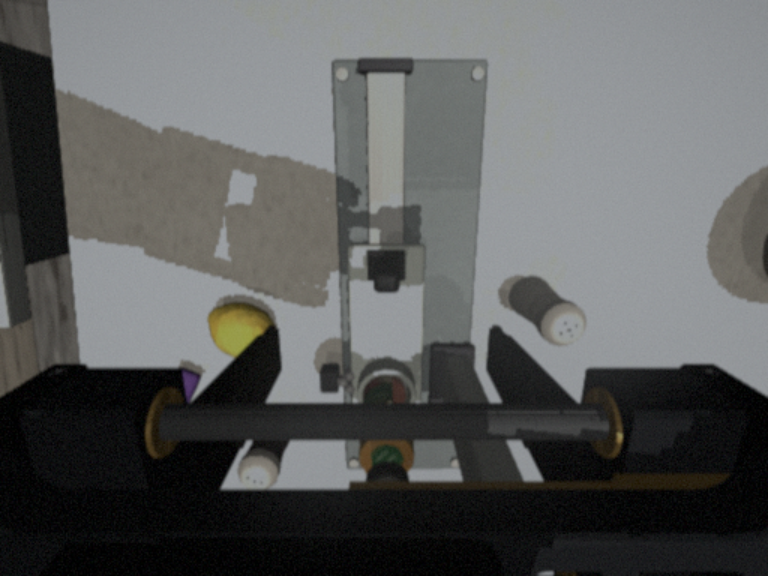

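The post is at (279,386), displaced about 121 mm, and the jar is in line with the foot, so the carrier is seated in the detent. Next I shut the gripper and go above the knob.

```bash
python3 -m inch '[[[0,0,-0.3],0,-1],[[0,0,-0.4],0,0],[[0,0,-0.4],0,1],[[0,0,-0.4],0,1],[[0,0,-0.2],0,1],[[0,0,0],0,1],[[-0.1,0,0],0,1],[[-0.2,0,0],0,1],[[-0.3,0,0],0,1],[[-0.3,0,0],0,1]]'
python3 -m inch '[[[-0.3,0.03,0],0,1],[[-0.3,0,0],0,1],[[-0.3,0,0],0,1],[[-0.2,0,0],0,1],[[-0.09,0,0],0,1],[[0,0,0],0,1],[[0,0,0],0,1],[[0,0,0],0,1],[[0,0,0],0,1],[[0,0,0],0,1]]'
python3 - <<'E'
from h import *
np.set_printoptions(precision=1,suppress=True)
print(env.state()["eef_pos"],env.state()["ft_force"],env.state()["opening"])
ims=[]
for n in("scene","top"):
    p=eyes.read_camera(n)
    for k,z in dict(knob_top=270,jar=30).items():
        for r in eyes.spot_point(k,p)[:1]: print(n,k,r["centre"],round(r["score"],2),atz(ray(p,r["centre"]),z))
    a,b=map(int,proj(p,[537,-152,230]));ims.append(cv2.resize(p["pixels"][a-45:a+45,b-45:b+45,::-1],(400,400),interpolation=2))
cv2.imwrite("pics/k4.png",np.hstack(ims))
E
```

```text
t: 12.6
eef_pos: [526.7, -83.0, 316.4]
tcp_rot: [-3.141, -0.0, 1.704]
ft_force: [-0.1, 0.3, 0.8]
opening: 0.112
grip_force: 0.0
t: 13.85
eef_pos: [537.9, -151.8, 316.6]
tcp_rot: [3.141, -0.0, 1.705]
ft_force: [-0.1, -0.4, -0.2]
opening: 0.004
grip_force: 0.0
[ 537.9 -151.8  316.6] [-0.1 -0.4 -0.2] 0.0038082179928047907
scene knob_top [204.9, 298.1] 0.64 [ 528.7 -151.3  270. ]
scene jar [262.2, 296.8] 0.86 [ 544.4 -157.7   30. ]
```

View pics/k4.png

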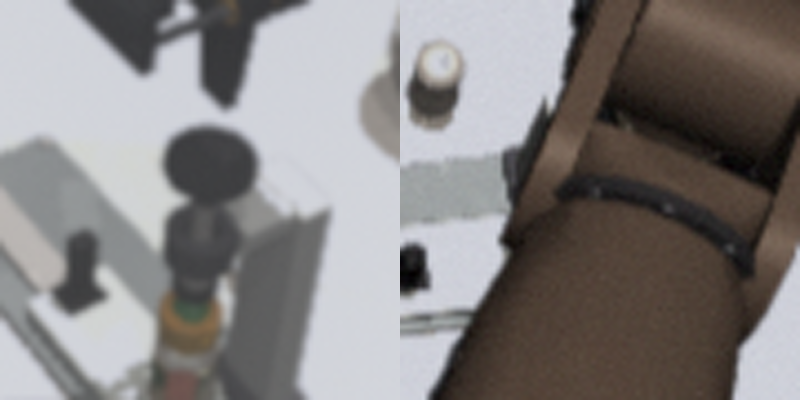

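The fingertips are at about (228,105) in the left crop, above the knob disc at (210,165). I'll descend to light contact first.

```bash
python3 -m inch '[[[0,0,0.2],0,1],[[0,0,0.25],0,1],[[0,0,0.15],0,1],[[0,0,0.1],0,1],[[0,0,0.1],0,1],[[0,0,0.1],0,1],[[0,0,0],0,1],[[0,0,0],0,1],[[0,0,0],0,1],[[0,0,0],0,1]]'
```

```text
t: 15.4
eef_pos: [537.9, -151.9, 262.8]
tcp_rot: [3.141, 0.0, 1.704]
ft_force: [-0.6, -0.4, 3.3]
opening: 0.005
grip_force: 2.1
```

```bash
python3 -m inch '[[[0,0,0.06],0,1],[[0,0,0.06],0,1],[[0,0,0.06],0,1],[[0,0,0.06],0,1],[[0,0,0.06],0,1],[[0,0,0],0,1],[[0,0,0],0,1],[[0,0,0],0,1],[[0,0,0],0,1],[[0,0,0],0,1]]'
```

```text
t: 16.65
eef_pos: [538.0, -152.0, 245.2]
tcp_rot: [3.141, 0.0, 1.704]
ft_force: [-3.1, 0.8, 11.1]
opening: 0.005
grip_force: 5.5
```

Force is 11.1 N where the model predicts 10.8 N. That leaves about 8 mm to go.

```bash
python3 -m inch '[[[0,0,0.045],0,1],[[0,0,0.045],0,1],[[0,0,0.045],0,1],[[0,0,0],0,1],[[0,0,0],0,1],[[0,0,0],0,1],[[0,0,0],0,1],[[0,0,0],0,1],[[0,0,0],0,1],[[0,0,0],0,1]]'
python3 -m inch '[[[0,0,0],0,1],[[0,0,0],0,1],[[0,0,0],0,1],[[0,0,0],0,1],[[0,0,0],0,1],[[0,0,0],0,1],[[0,0,0],0,1],[[0,0,0],0,1],[[0,0,0],0,1],[[0,0,0],0,1]]'
python3 - <<'E'
from h import *
p=eyes.read_camera("scene")
a,b=map(int,proj(p,[537,-152,190]));cv2.imwrite("pics/k5.png",cv2.resize(p["pixels"][a-40:a+40,b-40:b+40,::-1],(600,600),interpolation=2))
E
```

```text
t: 17.9
eef_pos: [538.0, -152.0, 237.6]
tcp_rot: [3.14, 0.001, 1.704]
ft_force: [-3.5, 1.7, 15.5]
opening: 0.002
grip_force: 7.8
t: 19.15
eef_pos: [538.0, -152.0, 237.6]
tcp_rot: [3.14, 0.001, 1.704]
ft_force: [-3.2, 1.4, 16.0]
opening: 0.005
grip_force: 7.8
```

View pics/k5.png

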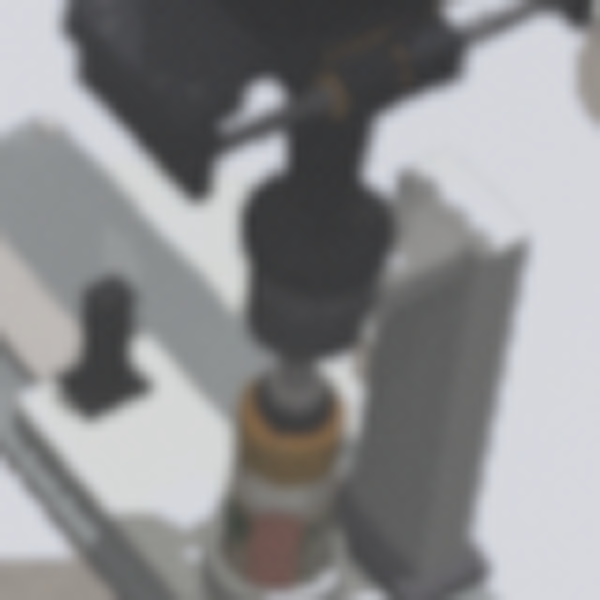

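The fingers press on the knob centre at (320,200) and the foot sits on the jar's lid at (295,405). The force is 16 N, as intended. I'll hold and then hand in.

```bash
for i in 1; do python3 -m inch '[[[0,0,0],0,1],[[0,0,0],0,1],[[0,0,0],0,1],[[0,0,0],0,1],[[0,0,0],0,1],[[0,0,0],0,1],[[0,0,0],0,1],[[0,0,0],0,1],[[0,0,0],0,1],[[0,0,0],0,1]]'; done
python3 -m inch '[[[0,0,0],0,1],[[0,0,0],0,1],[[0,0,0],0,1],[[0,0,0],0,1],[[0,0,0],0,1],[[0,0,0],0,1],[[0,0,0],0,1],[[0,0,0],0,1],[[0,0,0],0,1],[[0,0,0],0,1]]'
python3 -m inch '[[[0,0,0],0,1],[[0,0,0],0,1],[[0,0,0],0,1],[[0,0,0],0,1],[[0,0,0],0,1],[[0,0,0],0,1],[[0,0,0],0,1],[[0,0,0],0,1],[[0,0,0],0,1],[[0,0,0],0,1]]'
python3 -c "
from cell import env
print(env.job_done())"
```

```text
t: 20.45
eef_pos: [538.0, -152.0, 237.6]
tcp_rot: [3.14, 0.001, 1.704]
ft_force: [-4.1, 1.2, 14.8]
opening: 0.003
grip_force: 7.8
t: 21.7
eef_pos: [538.0, -152.0, 237.6]
tcp_rot: [3.14, 0.001, 1.704]
ft_force: [-3.6, 0.9, 15.2]
opening: 0.007
grip_force: 7.8
t: 22.95
eef_pos: [538.0, -152.0, 237.6]
tcp_rot: [3.14, 0.001, 1.704]
ft_force: [-4.2, 1.2, 15.7]
opening: 0.004
grip_force: 7.8
the job is handed in; nothing more can be done
None
```

I slid the carrier about 120 mm to the detent and let go of it, then pressed the knob down to about 32 mm travel with 15–16 N, held it there about 5 s, and handed the job in at about 23 s with the robot still pressing; no verdict was returned.

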